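# Unbolt and flip open the parts case

### The job

Open the longer of the two grey parts cases so that someone can pick from it: with a fingertip push its slide bolt outward, off the lid, as far as it goes, then push the lid up from beneath its front lip and flip it right over, past upright, so that it leans back and stays open by itself. Push only: do not pinch the bolt or the lid, and do not lift or take anything. Leave the shorter case bolted shut, the connectors lying in the case, and everything else on the bench where it is.

Things in the scene. Friction and masses are not known exactly. Their poses are not given: they have to be found in the camera images.
- long_case: longer parts case, fixed: grey plastic box 100 deep (x), 160 wide (y), 55 mm high, yaw varies, either left or right of the short case. Origin under its centre on the bench; front faces -x. Hinge axis along y at x=55, z=60 mm. Bolt bracket on its right (-y) side out to y=-143 mm, top z=62, guide rails to z=71 mm. Two connectors lie loose inside.
- long_case_lid (a joint): angle of the long case's black lid: 0 shut and level, 1.57 upright, 1.95 leaning back on its stop. Plate 8 mm thick (z=56 to 64 mm when shut), 0.11 to 0.22 kg, little hinge friction: falls shut before upright, falls open after. While bolted it can rise only about 0.03 rad.
- long_case_lip (a point): centre of the lid's front lip, a tab 70 wide (y) and 8 mm thick (z) whose front edge stands 22 mm out from the case's front wall; beneath it is free space, its underside 56 mm above the bench when shut. This point is 115 mm from the hinge axis, 12 mm behind the front edge; it turns with the lid (x towards the hinge, z out of the lid's top).
- long_case_bolt (a joint): travel in m of the long case's steel slide bolt: 0 shut, 0.028 fully back. It slides level to the case's -y (outward, off the lid), needs about 1.5 N and stays where left. Shut, its 20 mm wide tongue lies 14 mm over the lid's right edge, tongue top at z=71 mm.
- long_case_fin (a point): centre of the upright fin of the long case's bolt: 18 (x) by 8 mm (y), standing up from the tongue (z=71) to z=102 mm; this point is at z=90 mm and moves with the bolt. Shut, it is at x=-15, y=-96 mm in the case's frame. The space on its lid side (+y), above lid and tongue, is free for a finger.
- short_case: the shorter parts case, to be left alone: the same make and height but 110 mm wide (y), with the same bracket, bolt and lid; its bracket reaches to y = -118 mm. Fixed to the bench, origin under its centre, front to -x.
- short_case_lid (a joint): angle of the short case's lid, 0 shut; leave it
- short_case_bolt (a joint): travel of the short case's bolt, 0 shut; leave it
- connector_a: a black connector lying loose in the long case, 53x32x32 mm; leave it there
- connector_b: another black connector lying loose in the long case, 53x32x32 mm; leave it there
- marker: a marker pen lying between the two cases, 134x18x19 mm, origin at the middle of its underside; bystander
- screwdriver: a red and black screwdriver lying at the left, 203x27x27 mm; bystander
- ring_scanner: a ring scanner behind the gap between the cases, 96x34x39 mm; bystander
- tape_brown: a brown tape roll at the right, 110 mm across, 48 mm high; bystander
- date_stamp: a date stamp with a knob handle behind the cases, 30x52x80 mm; bystander
- small_box_1: a small cardboard carton far left, 95x62x48 mm; bystander

How it is judged:
By the outcome, as a careful person would: the job done as asked, in the order asked, and still so for the second after the job is handed in, with the robot touching nothing.
It also fails if it takes over 69 s, if anything falls off the work surface, if the arm or the gripper's body presses on something with over 40 N, if the wrist force passes 120 N, or if a joint passes its speed limit or range.

### The arm

A 6-joint arm with a two-finger parallel gripper is mounted at the origin on a cart in front of the work surface, level with it; the furniture and walls round the work are solid. World frame = base frame: x ahead of the robot, y to its left, z up, the work surface at z = 0. Lengths are in m, angles in rad, forces in N, time in s.
With the tool pointing down it reaches from about 0.325 to 0.775 m from the base axis. Payload 5.5 kg.
Tool frame: the origin (TCP) lies between the finger pads; the fingertips stand 25 mm ahead of it and the grasp point (between the pads) lies 6 mm ahead of it; z points along the fingers, x is the direction in which the jaws open and shut, and the axes are right-handed (so a half turn about z gives the same grasp; the last joint's range is limited). The gripper opens to 88 mm and grips with 3 to 60 N. Pads are 20 mm wide; open, the fingers measure 115 mm over their backs; the gripper's body (75 mm by 178 mm) begins 61 mm behind the grasp point.
Start: joints at [1.18, 0.091, 1.231, -0, 1.82, -0.057], TCP at [0.197, 0.567, 0.248] pointing down, gripper open.
Joint ranges: [-2.87, 2.87], [-0.86, 2.18], [0.17, 2.46], [-1.51, 4.65], [0.06, 2.69], [-2.65, 2.65]. Speed limits (rad/s): [2.57, 2.57, 3.01, 3.14, 3.14, 3.14].

### API

Orientations are given as a unit quaternion [x, y, z, w].
In Python, from plant import sense, get_image, close_job gives the robot as it stands.
- The arm moves only by the shell command python3 -m creep 'ROWS' [FORCE]. ROWS is text: rows parted by semicolons, each of 7 numbers parted by spaces: the opening, from -1 (shut) to 1 (fully open), so that 0 is half open, then the shift along the tool's x, y, z in m, then the turn, a rotation vector about the tool's x, y, z in degrees. A call has 1 to 10 rows; each row shifts and turns the commanded pose from where the row before left it, along the tool's axes as they then stand; what a row does not reach is not made up. A row lasts 1/10 s, in which the tool goes at most 50 mm and 8.59 degrees, less where a joint would pass 70% of its speed; a pose out of reach is approached as far as the arm can. A call is refused whole if a number of a shift passes 0.05 or a number of a turn 8.59, either way. A call with a gripper value outside its range is refused whole. The fingers move at their own pace and stop on an object; FORCE is the grip in N (left out, the last holds). Time passes only in rows, so rows that do not move let the fingers close. It gives the time, the measured TCP pose, the force and the opening at its end, in the units of the state.
- sense(): the state, without advancing time (a new reading comes with each control period).
- get_image(name): name is "scene" or "side" or "wrist"; returns a dict with "img" (384x512x3 uint8, red, green, blue), "range_z" (384x512 float32, m along the optical axis (not along the pixel's ray), 0 where there is no reading), "mtx" (3x3 intrinsics, pixels), "dist_coeffs" ([k1, k2, p1, p2, k3] as OpenCV has them; the pictures are not rectified), "R" (3x3) and "t" (3): a world point X has camera coordinates R X + t. Camera axes: x right, y down, z forward; pixel columns grow to the right and rows downward; lengths in m; the calibration is good to about 2 mm. A picture is of the moment at which its call begins.
- close_job(): hands the job in, once; it reports no verdict.
The state is a dict: "clock": time; "q": joint angles; "joint_velocities": joint speeds; "effort": joint torques, N m; "tool_pos": TCP position; "tool_rot": TCP orientation; "contact_force": force on the tool from outside, world axes, zero at the start; "wrist_torque": the same for the moment, N m; "gripper_width": opening from 0.0 (shut) to 1.0 (fully open).
Only numpy, scipy, OpenCV 4.12 (cv2) and the standard library are available. Lean on these libraries where they do the work, as an engineer would, in place of code of your own. Each camera call takes 0.05 s, during which the arm holds its last target.

## Working session

There is one attempt and no reset: what is moved stays moved. The work goes in short steps, Python scripts to look and compute and a shell command to move; the robot and the scene stay as the last step left them, time stands still between calls to the robot, and variables do not carry over. Pictures are saved under pics/ and viewed, and the job is handed in when it is done.

```bash
ls; mkdir -p pics; python3 - <<'E'
from plant import sense,get_image
import cv2
s=sense();print(s)
for n in("scene","side","wrist"):
    d=get_image(n);cv2.imwrite(f"pics/{n}0.png",d["img"][:,:,::-1]);print(n,d["mtx"].tolist(),d["dist_coeffs"],d["R"].tolist(),d["t"])
E
```

```text
pics
{'clock': 0.0, 'q': array([ 1.18031642e+00,  9.18516561e-02,  1.23184785e+00,  6.75874571e-06,
        1.81977099e+00, -5.66720625e-02]), 'joint_velocities': array([-9.27705460e-05, -2.14203208e-04, -5.42258036e-04,  7.23186151e-04,
       -3.17356352e-04, -5.61337750e-05]), 'effort': array([ 1.43166246e-03, -4.46458089e+01, -4.06442821e+01,  6.98283431e-02,
        2.94060772e-02, -1.06519440e-04]), 'tool_pos': array([0.19648144, 0.56667222, 0.24653261]), 'tool_rot': array([ 8.14751591e-01,  5.79809419e-01, -7.96338486e-04,  4.97416820e-04]), 'contact_force': array([ 0.43434011, -0.19197855, -0.17181761]), 'wrist_torque': array([-0.01843195,  0.01682349,  0.0417242 ]), 'gripper_width': 0.999627658289802}
scene [[383.3086551223357, 0.0, 250.76636644417417], [0.0, 383.3086551223357, 181.64425398815825], [0.0, 0.0, 1.0]] [-0.01941843  0.          0.          0.          0.        ] [[-0.4473462269875325, -0.8943576021176646, -0.0024151054553370427], [-0.6454512185651844, 0.3247133259235792, -0.6913421587176394], [0.6190913322384165, -0.30771047350064107, -0.722523485324369]] [0.33392301 0.43436976 1.36402624]
side [[406.0215229285157, 0.0, 261.2633927872918], [0.0, 406.0215229285157, 182.9972932112109], [0.0, 0.0, 1.0]] [-0.11218359  0.          0.          0.          0.        ] [[-0.8832902003342927, -0.4682665842430263, 0.022909126451564815], [-0.2282015613170565, 0.3867428372317491, -0.8935065893782732], [0.4095393380444212, -0.7944535127566025, -0.44846532381314813]] [0.53540763 0.20106958 1.37569827]
wrist [[344.77628830079425, 0.0, 261.1080865777677], [0.0, 344.77628830079425, 185.96020595852335], [0.0, 0.0, 1.0]] [0.03183505 0.         0.         0.         0.        ] [[0.3273884977437834, 0.94488493398692, -0.0030385966505388456], [0.9005619792282135, -0.31105460974658, 0.3036991131432026], [0.28601554697889026, -0.1021640410317578, -0.9527631476953909]] [-0.59913505 -0.0371372   0.39308384]
```

View pics/scene0.png

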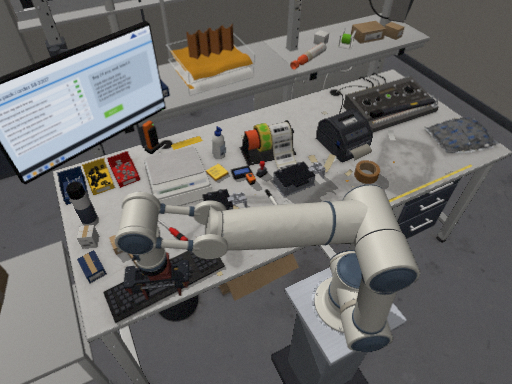

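View pics/side0.png

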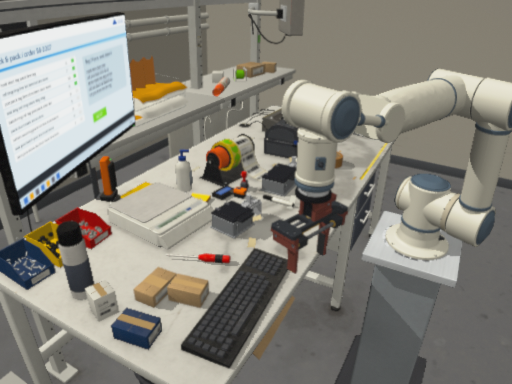

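View pics/wrist0.png

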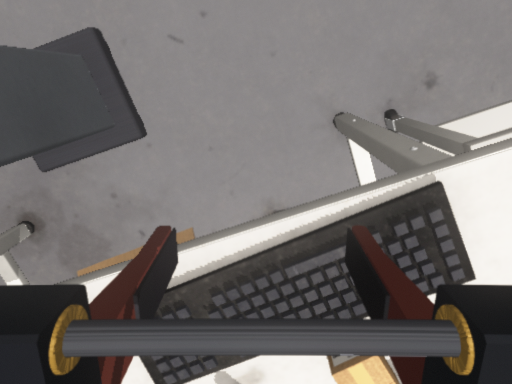

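```bash
cat > h.py <<'E'
import numpy as np,cv2
from plant import sense,get_image
def cloud(d):
    z=d["range_z"];h,w=z.shape
    u,v=np.meshgrid(np.arange(w),np.arange(h))
    p=cv2.undistortPoints(np.stack([u,v],-1).reshape(-1,1,2).astype(np.float64),d["mtx"],d["dist_coeffs"]).reshape(h,w,2)
    c=np.concatenate([p*z[...,None],z[...,None]],-1)
    X=(c-d["t"])@d["R"]
    X[z==0]=np.nan
    return X
def proj(d,P):
    return cv2.projectPoints(np.asarray(P,float).reshape(-1,3),cv2.Rodrigues(d["R"])[0],d["t"],d["mtx"],d["dist_coeffs"])[0].reshape(-1,2)
E
python3 - <<'E'
from h import *
a=get_image("scene");b=get_image("side")
c1=a["img"][140:240,180:340];c2=b["img"][140:260,180:340]
cv2.imwrite("pics/z1.png",cv2.resize(c1,None,fx=5,fy=5,interpolation=3)[:,:,::-1])
cv2.imwrite("pics/z2.png",cv2.resize(c2,None,fx=5,fy=5,interpolation=3)[:,:,::-1])
# top-down map merged
for n,d in(("scene",a),("side",b)):
    X=cloud(d).reshape(-1,3);C=d["img"].reshape(-1,3)
    m=(X[:,0]>.25)&(X[:,0]<.95)&(abs(X[:,1])<.5)&(X[:,2]<.15)&(X[:,2]>-.02)
    X=X[m];C=C[m];o=np.argsort(X[:,2]);X=X[o];C=C[o]
    im=np.zeros((560,800,3),np.uint8)
    r=((.95-X[:,0])*800).astype(int);c=((.5-X[:,1])*800).astype(int)
    for dr in(0,1,2):
        for dc in(0,1,2): im[np.clip(r+dr,0,559),np.clip(c+dc,0,799)]=C
    cv2.imwrite(f"pics/top_{n}.png",im[:,:,::-1])
E
```

```text
(no output)
```

View pics/z1.png

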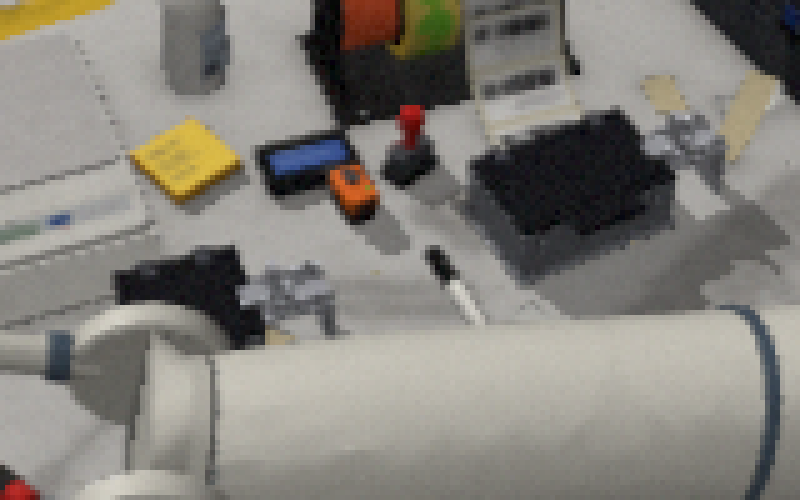

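View pics/z2.png

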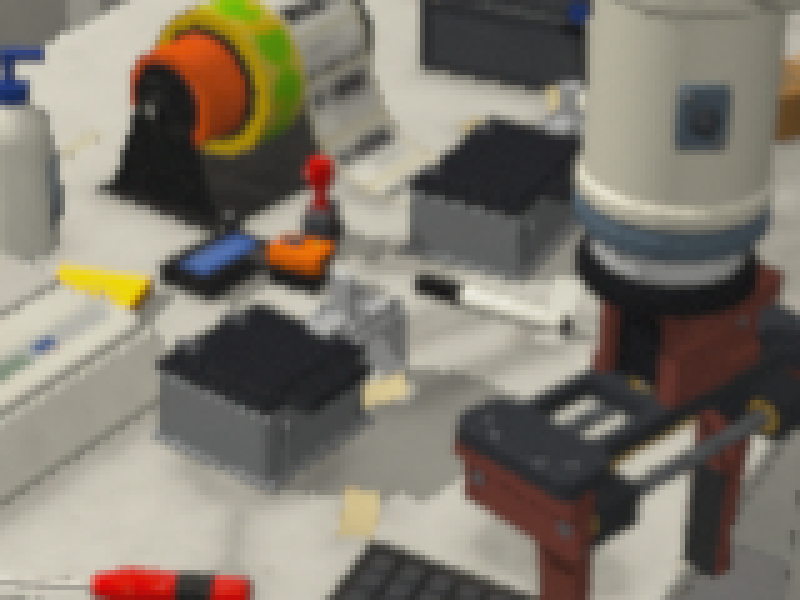

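View pics/top_side.png

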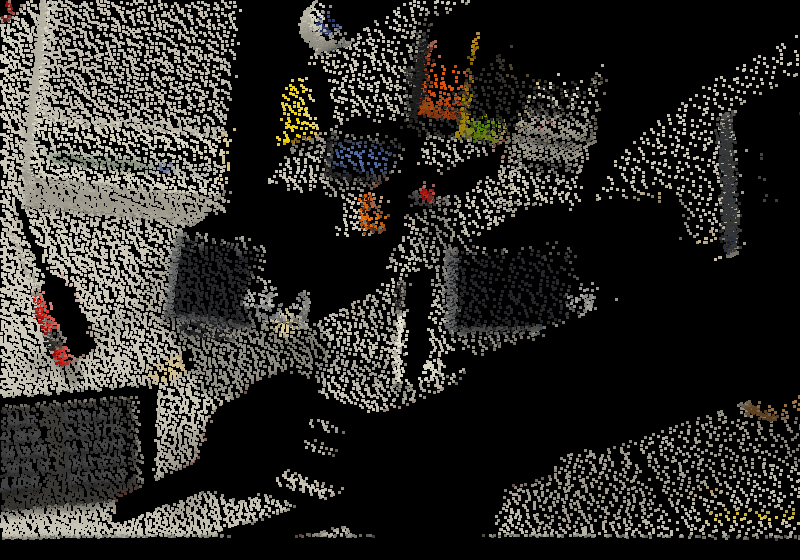

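View pics/top_scene.png

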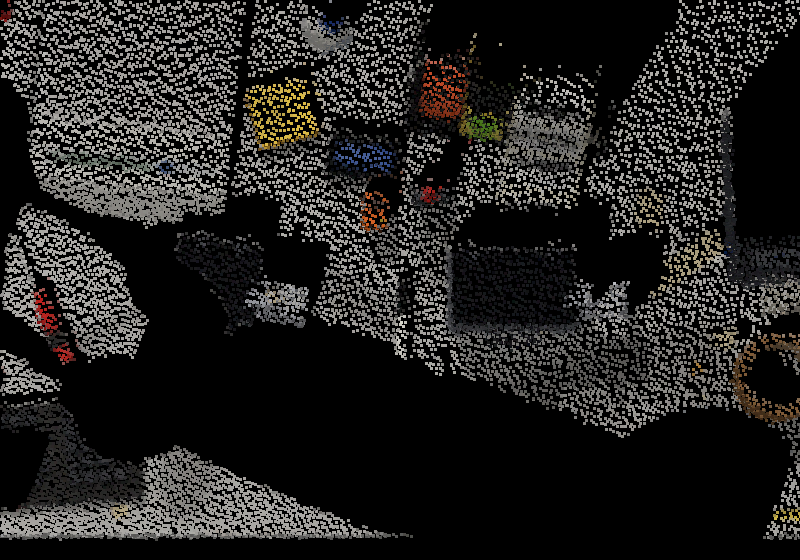

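```bash
python3 - <<'E'
from h import *
for n in("scene","side"):
    d=get_image(n);X=cloud(d).reshape(-1,3);C=d["img"].reshape(-1,3).astype(int)
    m=(X[:,0]>.5)&(X[:,0]<.68)&(X[:,1]>-.35)&(X[:,1]<-.03)
    X=X[m];C=C[m];dark=C.max(1)<70
    L=X[dark&(X[:,2]>.057)&(X[:,2]<.072)]
    print(n,len(L),"z",np.median(L[:,2]),"rect",cv2.minAreaRect((L[:,:2]*1000).astype(np.float32)))
    print(" pct",np.percentile(L,[1,5,50,95,99],axis=0).round(4).tolist())
    F=X[(~dark)&(X[:,2]>.078)&(X[:,2]<.11)&(X[:,1]<-.15)]
    print(" fin",len(F),F.round(3).tolist()[:30])
    W=X[(X[:,2]>.01)&(X[:,2]<.05)&(X[:,1]>-.1)]
    print(" wall",len(W),np.percentile(W,[5,50,95],axis=0).round(3).tolist())
E
```

```text
scene 600 z 0.06658665630326491 rect ((580.9700317382812, -152.27322387695312), (187.9022674560547, 127.2515869140625), 89.10234832763672)
 pct [[0.5197, -0.2156, 0.058], [0.5271, -0.2058, 0.0606], [0.5802, -0.1343, 0.0666], [0.635, -0.0656, 0.0707], [0.6408, -0.0602, 0.0718]]
 fin 23 [[0.583, -0.237, 0.101], [0.581, -0.241, 0.101], [0.581, -0.23, 0.099], [0.579, -0.235, 0.099], [0.574, -0.236, 0.103], [0.574, -0.242, 0.1], [0.582, -0.232, 0.091], [0.579, -0.235, 0.093], [0.57, -0.234, 0.101], [0.567, -0.237, 0.102], [0.59, -0.228, 0.08], [0.579, -0.231, 0.088], [0.575, -0.233, 0.09], [0.573, -0.237, 0.091], [0.57, -0.241, 0.091], [0.581, -0.233, 0.079], [0.576, -0.235, 0.083], [0.569, -0.235, 0.089], [0.571, -0.242, 0.084], [0.571, -0.232, 0.082], [0.568, -0.235, 0.083], [0.554, -0.269, 0.08], [0.567, -0.235, 0.078]]
 wall 135 [[0.534, -0.095, 0.011], [0.558, -0.062, 0.029], [0.636, -0.057, 0.048]]
side 383 z 0.0670302814115463 rect ((578.1913452148438, -138.181884765625), (114.80792999267578, 162.01507568359375), 1.7771615982055664)
 pct [[0.5249, -0.2106, 0.06], [0.5386, -0.2008, 0.062], [0.5826, -0.1232, 0.067], [0.6314, -0.0632, 0.0712], [0.6343, -0.0593, 0.0719]]
 fin 24 [[0.584, -0.237, 0.099], [0.576, -0.231, 0.104], [0.574, -0.237, 0.101], [0.571, -0.241, 0.101], [0.565, -0.238, 0.103], [0.584, -0.238, 0.095], [0.578, -0.236, 0.097], [0.572, -0.232, 0.099], [0.569, -0.237, 0.098], [0.564, -0.236, 0.1], [0.58, -0.23, 0.093], [0.576, -0.232, 0.094], [0.574, -0.238, 0.092], [0.568, -0.234, 0.095], [0.584, -0.24, 0.084], [0.578, -0.236, 0.087], [0.575, -0.24, 0.086], [0.568, -0.236, 0.089], [0.583, -0.237, 0.081], [0.578, -0.237, 0.082], [0.573, -0.237, 0.083], [0.568, -0.237, 0.084], [0.571, -0.232, 0.081], [0.565, -0.23, 0.083]]
 wall 229 [[0.538, -0.083, 0.011], [0.58, -0.064, 0.03], [0.634, -0.058, 0.048]]
```

```bash
cat >> h.py <<'E'
from scipy.spatial.transform import Rotation as Rn
def rows(p0,R0,p1,R1,n):
    """equal rows from pose 0 to 1 ; returns list of [shift, turn deg] (tool axes)"""
    rv=(R0.inv()*R1).as_rotvec()/n
    out=[];R=R0
    for i in range(n):
        s=R.inv().apply((np.array(p1)-p0)/n); out.append(np.r_[s,np.degrees(rv)]); R=R*Rn.from_rotvec(rv)
    return np.array(out)
def now():
    s=sense();return s["tool_pos"],Rn.from_quat(s["tool_rot"])
E
python3 - <<'E'
from h import *
p,R=now();d=get_image("wrist")
c=-d["R"].T@d["t"]; print("cam in tool",R.inv().apply(c-p), "axes in tool\n",R.inv().as_matrix()@d["R"].T)
R1=Rn.from_matrix(np.array([[1,0,0],[0,-1,0],[0,0,-1.]]).T)
r=rows(p,R,[.575,-.06,.27],R1,18)
np.set_printoptions(suppress=True,precision=4,linewidth=150);print(r)
# predicted view
Rc=R.inv().as_matrix()@d["R"].T; ct=R.inv().apply(c-p)
d2=dict(d);d2["R"]=(R1.as_matrix()@Rc).T;d2["t"]=-d2["R"]@(np.array([.575,-.06,.27])+R1.apply(ct))
print(proj(d2,[[.575,-.237,.1],[.535,-.06,.06],[.64,-.06,.06],[.535,-.22,.06],[.64,-.22,.06],[.52,-.14,.06]]))
E
```

```text
cam in tool [ 0.00026736 -0.08416242 -0.13734037] axes in tool
 [[ 9.99999116e-01  6.51640615e-04 -1.15930864e-03]
 [-2.68722872e-04  9.52754277e-01  3.03742020e-01]
 [ 1.30246690e-03 -3.03741440e-01  9.52753610e-01]]
[[-0.026   0.0313 -0.0012  0.001   0.0012  3.9375]
 [-0.0238  0.033  -0.0012  0.001   0.0012  3.9375]
 [-0.0215  0.0345 -0.0012  0.001   0.0012  3.9375]
 [-0.0191  0.0359 -0.0012  0.001   0.0012  3.9375]
 [-0.0165  0.0372 -0.0012  0.001   0.0012  3.9375]
 [-0.014   0.0382 -0.0012  0.001   0.0012  3.9375]
 [-0.0113  0.0391 -0.0013  0.001   0.0012  3.9375]
 [-0.0086  0.0398 -0.0013  0.001   0.0012  3.9375]
 [-0.0058  0.0403 -0.0013  0.001   0.0012  3.9375]
 [-0.0031  0.0406 -0.0013  0.001   0.0012  3.9375]
 [-0.0003  0.0407 -0.0013  0.001   0.0012  3.9375]
 [ 0.0025  0.0406 -0.0013  0.001   0.0012  3.9375]
 [ 0.0053  0.0403 -0.0013  0.001   0.0012  3.9375]
 [ 0.0081  0.0399 -0.0013  0.001   0.0012  3.9375]
 [ 0.0108  0.0392 -0.0013  0.001   0.0012  3.9375]
 [ 0.0134  0.0384 -0.0013  0.001   0.0012  3.9375]
 [ 0.0161  0.0374 -0.0013  0.001   0.0012  3.9375]
 [ 0.0186  0.0362 -0.0013  0.001   0.0012  3.9375]]
[[261.1666 330.7977]
 [222.5635 161.4409]
 [324.2191 161.4824]
 [227.0526 294.4946]
 [316.7614 294.6419]
 [211.3851 232.0665]]
```

```bash
python3 -m creep '1 -0.027 0.033 -0.001 0 0 4; 1 -0.025 0.035 -0.001 0 0 4; 1 -0.022 0.037 -0.001 0 0 4; 1 -0.020 0.038 -0.001 0 0 4; 1 -0.017 0.040 -0.001 0 0 4; 1 -0.014 0.041 -0.001 0 0 4; 1 -0.012 0.042 -0.001 0 0 4; 1 -0.009 0.043 -0.001 0 0 4; 1 -0.006 0.043 -0.001 0 0 4; 1 -0.003 0.044 -0.001 0 0 4'; python3 -m creep '1 0 0.044 -0.001 0 0 4; 1 0.003 0.044 -0.001 0 0 4; 1 0.005 0.044 -0.001 0 0 4; 1 0.008 0.043 -0.001 0 0 4; 1 0.011 0.043 -0.001 0 0 4; 1 0.013 0.042 -0.001 0 0 4; 1 0.016 0.041 -0.001 0 0 4; 1 0.019 0.040 0 0 0 3; 1 0 0 0 0 0 0; 1 0 0 0 0 0 0'
python3 - <<'E'
from h import *
d=get_image("wrist");np.savez("w1.npz",**d);cv2.imwrite("pics/w1.png",cv2.resize(d["img"],(768,576))[:,:,::-1])
print(sense()["clock"],sense()["q"],sense()["tool_pos"])
E
```

```text
clock: 1.4
tool_pos: [0.423, 0.1952, 0.258]
tool_rot: [0.964, 0.265, 0.0, -0.0]
contact_force: [0.4, 0.3, 0.6]
gripper_width: 0.996
clock: 2.4
tool_pos: [0.5949, -0.1116, 0.2638]
tool_rot: [1.0, -0.002, -0.001, -0.0]
contact_force: [-0.4, 0.3, 0.7]
gripper_width: 1.001
2.45 [-2.40338312e-01  1.09332628e-01  1.18143096e+00  4.54620833e-04
  1.85144403e+00 -2.38223090e-01] [ 0.59474988 -0.11060647  0.26446816]
```

View pics/w1.png

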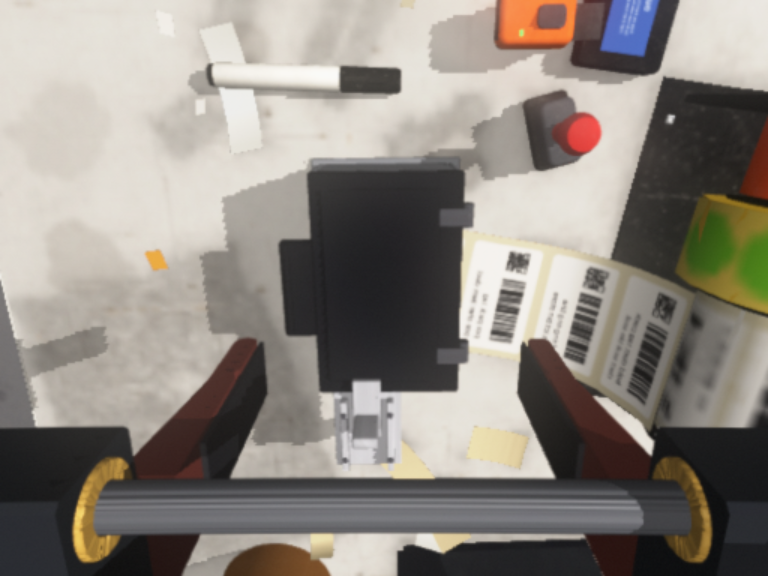

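```bash
python3 - <<'E'
from h import *
d=dict(np.load("w1.npz"));np.set_printoptions(suppress=True,precision=4)
def onp(uv,z):
    p=cv2.undistortPoints(np.array(uv,float).reshape(-1,1,2),d["mtx"],d["dist_coeffs"]).reshape(-1,2)
    r=np.c_[p,np.ones(len(p))]@d["R"]; c=-d["R"].T@d["t"]
    return c+r*((z-c[2])/r[:,2])[:,None]
g=cv2.cvtColor(d["img"],cv2.COLOR_RGB2GRAY)
q=np.array([(312,171),(463,169),(458,391),(320,391),(282,240),(287,335)])/1.5-.17
print("lid corners\n",onp(q,.064))
print("fin top",onp(np.array([(366,416),(353,420),(379,420),(366,400)])/1.5,.102))
X=cloud(d);
L=X[140:250,225:290].reshape(-1,3);print("lid z",np.nanmedian(L[:,2]),np.nanstd(L[:,2]))
# dark mask minAreaRect excluding lip
m=(g<45)&(abs(X[...,2]-.064)<.012);
ys,xs=np.nonzero(m);k=(ys>100)&(ys<270)&(xs>180)&(xs<315);P=onp(np.c_[xs[k],ys[k]],.064)
h,xe,ye=np.histogram2d(P[:,0],P[:,1],bins=1)
print("extent pct",np.percentile(P[:,:2],[.3,50,99.7],axis=0))
# front edge (non-lip) and rear edge: per y bins
for nm,axis in(("left",1),):
    pass
for a,b in((-.09,-.07),(-.20,-.18)):
    s=P[(P[:,1]>a)&(P[:,1]<b)];print("y",a,b,"x",np.percentile(s[:,0],[1,99]))
for a,b in((.56,.58),(.61,.63)):
    s=P[(P[:,0]>a)&(P[:,0]<b)];print("x",a,b,"y",np.percentile(s[:,1],[1,99]))
F=X.reshape(-1,3);F=F[(F[:,2]>.094)&(F[:,2]<.11)&(F[:,1]<-.2)&(F[:,1]>-.3)&(F[:,0]>.5)&(F[:,0]<.65)];print("fin depth",len(F),F.mean(0),F.min(0),F.max(0))
c=cv2.resize(d["img"][240:320,180:330],None,fx=5,fy=5,interpolation=3);cv2.imwrite("pics/w1z.png",c[:,:,::-1])
E
```

```text
lid corners
 [[ 0.5434 -0.0622  0.064 ]
 [ 0.64   -0.0612  0.064 ]
 [ 0.6425 -0.2212  0.064 ]
 [ 0.5413 -0.221   0.064 ]
 [ 0.5211 -0.1074  0.064 ]
 [ 0.52   -0.1763  0.064 ]]
fin top [[ 0.5771 -0.2181  0.102 ]
 [ 0.5685 -0.2211  0.102 ]
 [ 0.5857 -0.2211  0.102 ]
 [ 0.5773 -0.2061  0.102 ]]
lid z 0.06684185672832252 0.000717970919995586
extent pct [[ 0.5205 -0.2131]
 [ 0.5772 -0.1404]
 [ 0.6221 -0.0778]]
y -0.09 -0.07 x [0.5638 0.6178]
y -0.2 -0.18 x [0.5427 0.6122]
x 0.56 0.58 y [-0.2069 -0.0846]
x 0.61 0.63 y [-0.1845 -0.0827]
fin depth 187 [ 0.5762 -0.2372  0.1005] [ 0.5672 -0.2431  0.0941] [ 0.5849 -0.2344  0.104 ]
```

View pics/w1z.png

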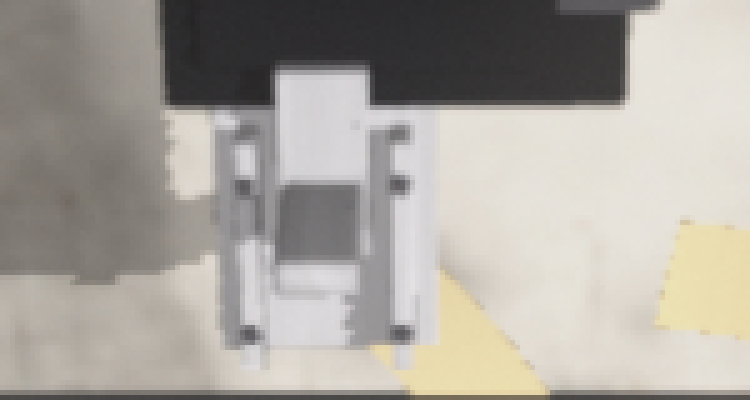

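```bash
python3 -m creep '-1 -0.006 0.032 0 0 0 0; -1 -0.006 0.032 0 0 0 0; -1 -0.006 0.031 0 0 0 0; -1 0 0 0.03 0 0 0; -1 0 0 0.03 0 0 0; -1 0 0 0.03 0 0 0; -1 0 0 0.03 0 0 0; -1 0 0 0.02 0 0 0; -1 0 0 0 0 0 0; -1 0 0 0 0 0 0' 20
python3 - <<'E'
from h import *
d=get_image("wrist");cv2.imwrite("pics/w2.png",cv2.resize(d["img"],(768,576))[:,:,::-1])
s=sense();print(s["clock"],s["tool_pos"],s["tool_rot"],s["contact_force"])
E
```

```text
clock: 3.45
tool_pos: [0.5768, -0.2047, 0.1258]
tool_rot: [1.0, -0.0, 0.0, 0.0]
contact_force: [-0.1, -0.1, 0.1]
gripper_width: 0.131
3.5 [ 0.57731952 -0.20515565  0.12683779] [ 9.99998915e-01 -4.25078200e-04  1.31825660e-03  5.02127752e-04] [-0.11927315  0.02342926  0.69990812]
```

View pics/w2.png

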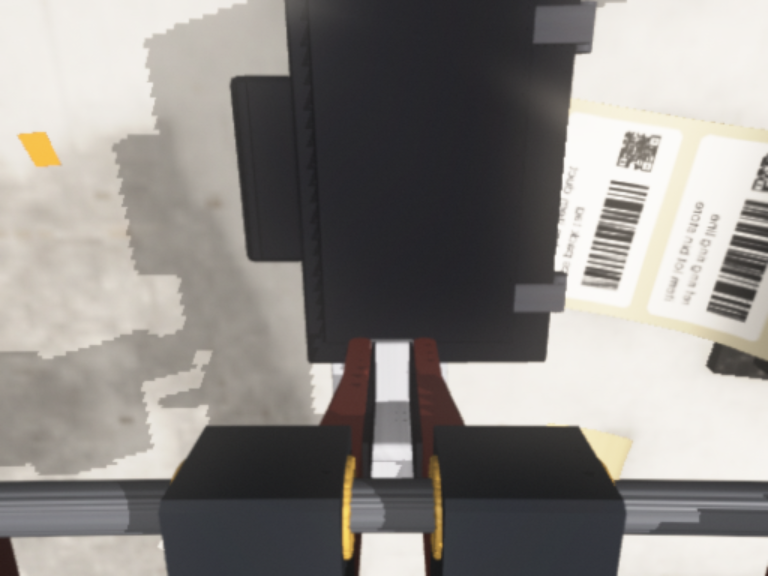

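```bash
python3 -m creep '-1 0 0 0.01 0 0 0; -1 0 0 0.01 0 0 0; -1 0 0.005 0 0 0 0; -1 0 0.005 0 0 0 0; -1 0 0.005 0 0 0 0; -1 0 0.004 0 0 0 0; -1 0 0.003 0 0 0 0; -1 0 0.003 0 0 0 0; -1 0 0 0 0 0 0'
python3 - <<'E'
from h import *
s=sense();print(s["clock"],s["tool_pos"],s["tool_rot"],s["contact_force"],s["gripper_width"])
E
```

```text
clock: 4.4
tool_pos: [0.5767, -0.2313, 0.1048]
tool_rot: [1.0, -0.001, 0.0, 0.0]
contact_force: [-0.5, 0.2, 0.4]
gripper_width: 0.005
4.4 [ 0.57671339 -0.23132731  0.10484145] [ 9.99999154e-01 -1.26393221e-03  1.99104678e-04  2.34922205e-04] [-0.52894913  0.20199871  0.4205814 ] 0.0053956503880851
```

```bash
for i in 1; do python3 -m creep '-1 0 0.004 0 0 0 0; -1 0 0.004 0 0 0 0; -1 0 0 0 0 0 0'; python3 -m creep '-1 0 0.003 0 0 0 0; -1 0 0.003 0 0 0 0; -1 0 0 0 0 0 0'; done
python3 - <<'E'
from h import *
d=get_image("side");cv2.imwrite("pics/s3.png",cv2.resize(d["img"][120:240,220:380],(800,600),interpolation=3)[:,:,::-1])
d=get_image("scene");cv2.imwrite("pics/c3.png",cv2.resize(d["img"][120:240,230:390],(800,600),interpolation=3)[:,:,::-1])
E
```

```text
clock: 4.7
tool_pos: [0.5766, -0.2394, 0.1046]
tool_rot: [1.0, -0.001, 0.0, 0.0]
contact_force: [0.5, 0.0, 0.2]
gripper_width: 0.004
clock: 5.0
tool_pos: [0.5766, -0.2453, 0.1046]
tool_rot: [1.0, -0.001, -0.0, 0.0]
contact_force: [0.1, -0.6, 0.2]
gripper_width: 0.006
```

View pics/c3.png

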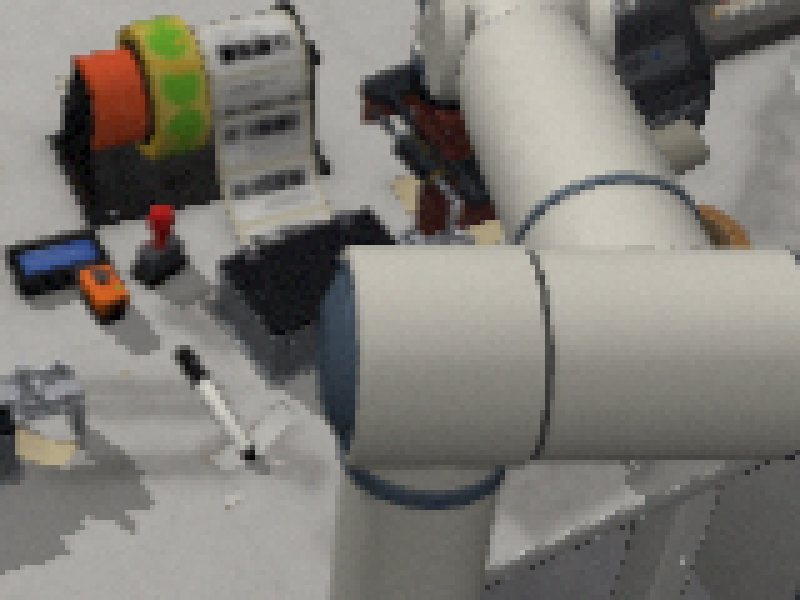

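View pics/s3.png

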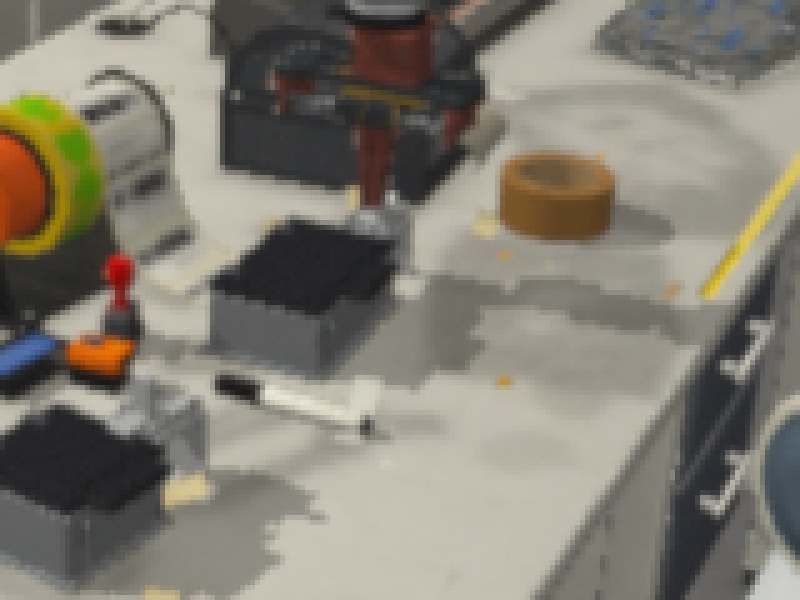

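```bash
python3 - <<'E'
from h import *
d=get_image("wrist");cv2.imwrite("pics/w4.png",cv2.resize(d["img"],(768,576))[:,:,::-1])
X=cloud(d).reshape(-1,3)
E
```

```text
(no output)
```

View pics/w4.png

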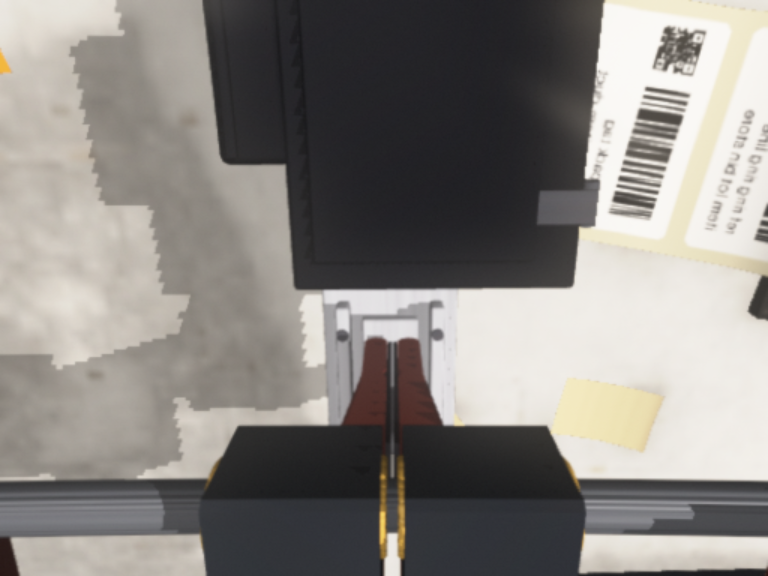

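```bash
python3 -m creep '-1 0 0.003 0 0 0 0; -1 0 0.003 0 0 0 0; -1 0 0 0 0 0 0';python3 -m creep '-1 0 0.002 0 0 0 0; -1 0 0 0 0 0 0';python3 -m creep '-1 0 0.002 0 0 0 0; -1 0 0 0 0 0 0'
```

```text
clock: 5.45
tool_pos: [0.5765, -0.251, 0.1045]
tool_rot: [1.0, -0.001, -0.0, -0.0]
contact_force: [-0.2, 1.7, 0.1]
gripper_width: 0.004
clock: 5.65
tool_pos: [0.5765, -0.2512, 0.1045]
tool_rot: [1.0, -0.001, -0.0, -0.002]
contact_force: [-0.8, 6.8, 1.0]
gripper_width: 0.004
clock: 5.85
tool_pos: [0.5765, -0.2514, 0.1046]
tool_rot: [1.0, 0.0, -0.001, -0.003]
contact_force: [-2.4, 12.7, 3.7]
gripper_width: 0.005
```

```bash
python3 -m creep '-1 0 -0.01 0 0 0 0; -1 0 -0.015 0 0 0 0; -1 0 0 -0.03 0 0 0; -1 0 0 -0.05 0 0 0; -1 0 0 -0.05 0 0 0; -1 0 0 -0.03 0 0 0; -1 0 0 0 0 0 0'
cat >> h.py <<'E'
pp=np.radians(40);n_=np.array([np.sin(pp),0,np.cos(pp)]);a_=np.array([np.cos(pp),0,-np.sin(pp)])
RL=Rn.from_matrix(np.c_[[0,-1,0],-n_,a_])
O=np.array([.592,-.1415,0])
def lidp(r,th,off): return O+np.array([.055,0,.060])+r*np.array([-np.cos(th),0,np.sin(th)])+off*np.array([np.sin(th),0,np.cos(th)])
def tcp(th,s=.014):
    c=lidp(.127,th,-.004)+s*a_ if th<pp else lidp(.127-s,th,-.004)
    return c-.010*n_-.025*a_
E
python3 - <<'E'
from h import *
np.set_printoptions(suppress=True,precision=4,linewidth=150)
p,R=now();s=sense();print(s["clock"],p,s["contact_force"],s["q"])
print(tcp(0),tcp(1.57),tcp(1.85))
print(rows(p,R,[.44,-.1415,.22],RL,15))
d=get_image("wrist");cv2.imwrite("pics/w5.png",cv2.resize(d["img"],(768,576))[:,:,::-1])
E
```

```text
clock: 6.55
tool_pos: [0.5779, -0.23, 0.2719]
tool_rot: [1.0, -0.001, 0.005, 0.003]
contact_force: [0.3, 0.4, 0.4]
gripper_width: 0.003
6.55 [ 0.5779 -0.23    0.2719] [0.3439 0.3604 0.3746] [-0.4332  0.1479  1.1264 -0.0006  1.8559 -0.4311]
[ 0.5051 -0.1415  0.0554] [ 0.6173 -0.1415  0.1814] [ 0.6487 -0.1415  0.1781]
[[-0.0092 -0.0059  0.0033  2.5906  2.5556  5.5919]
 [-0.0099 -0.0048  0.0032  2.5906  2.5556  5.5919]
 [-0.0105 -0.0037  0.0029  2.5906  2.5556  5.5919]
 [-0.0109 -0.0025  0.0026  2.5906  2.5556  5.5919]
 [-0.0112 -0.0013  0.0021  2.5906  2.5556  5.5919]
 [-0.0113 -0.0001  0.0017  2.5906  2.5556  5.5919]
 [-0.0114  0.001   0.0012  2.5906  2.5556  5.5919]
 [-0.0112  0.0022  0.0006  2.5906  2.5556  5.5919]
 [-0.011   0.0033 -0.      2.5906  2.5556  5.5919]
 [-0.0106  0.0043 -0.0007  2.5906  2.5556  5.5919]
 [-0.0101  0.0053 -0.0014  2.5906  2.5556  5.5919]
 [-0.0094  0.0061 -0.0021  2.5906  2.5556  5.5919]
 [-0.0087  0.0069 -0.0028  2.5906  2.5556  5.5919]
 [-0.0079  0.0076 -0.0035  2.5906  2.5556  5.5919]
 [-0.0069  0.0081 -0.0042  2.5906  2.5556  5.5919]]
```

View pics/w5.png

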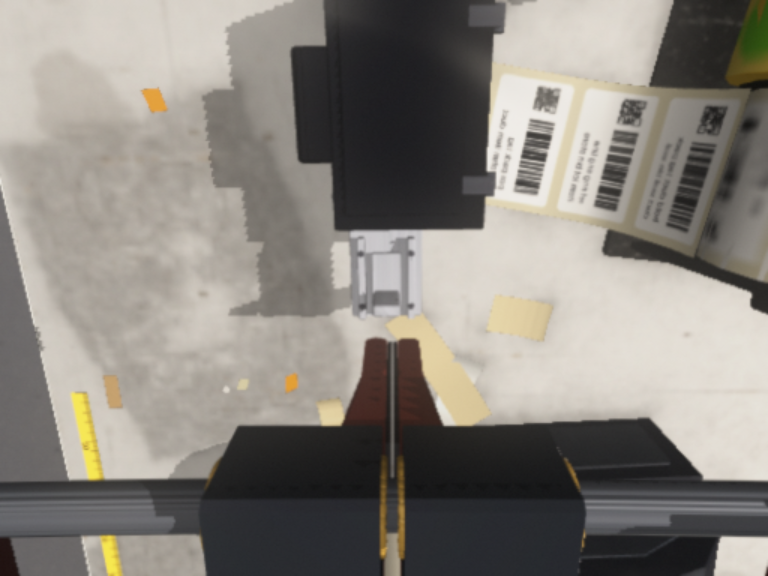

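```bash
python3 -m creep '-1 -0.009 -0.006 0.003 2.6 2.55 5.6; -1 -0.010 -0.005 0.003 2.6 2.55 5.6; -1 -0.010 -0.004 0.003 2.6 2.55 5.6; -1 -0.011 -0.003 0.003 2.6 2.55 5.6; -1 -0.011 -0.001 0.002 2.6 2.55 5.6; -1 -0.011 0 0.002 2.6 2.55 5.6; -1 -0.011 0.001 0.001 2.6 2.55 5.6; -1 -0.011 0.002 0.001 2.6 2.55 5.6; -1 -0.011 0.003 0 2.6 2.55 5.6; -1 -0.011 0.004 -0.001 2.6 2.55 5.6'; python3 -m creep '-1 -0.010 0.005 -0.001 2.6 2.55 5.6; -1 -0.009 0.006 -0.002 2.6 2.55 5.6; -1 -0.009 0.007 -0.003 2.6 2.55 5.6; -1 -0.008 0.008 -0.004 2.6 2.55 5.6; -1 -0.007 0.008 -0.004 2.6 2.55 5.6; -1 0 0 0 0 0 0; -1 0 0 0 0 0 0'
python3 - <<'E'
from h import *
np.set_printoptions(suppress=True,precision=4,linewidth=150)
p,R=now();s=sense();print(s["clock"],p,s["contact_force"],s["q"]);print(R.as_matrix(),(RL.as_matrix()))
print(rows(p,R,[.44,-.1415,.052],RL,8))
E
```

```text
clock: 7.6
tool_pos: [0.4853, -0.1691, 0.2287]
tool_rot: [0.833, -0.465, 0.209, -0.215]
contact_force: [-0.4, 0.9, 0.6]
gripper_width: 0.002
clock: 8.3
tool_pos: [0.4706, -0.1629, 0.2162]
tool_rot: [0.648, -0.643, 0.278, -0.298]
contact_force: [0.2, -0.2, 0.2]
gripper_width: 0.009
8.3 [ 0.4706 -0.1629  0.2162] [ 0.1879 -0.156   0.164 ] [-0.7632 -0.8554  2.1997  0.6094  1.2081  0.7552]
[[ 0.018  -0.6677  0.7442]
 [-0.9996  0.0051  0.0287]
 [-0.023  -0.7444 -0.6674]] [[ 0.     -0.6428  0.766 ]
 [-1.      0.      0.    ]
 [ 0.     -0.766  -0.6428]]
[[-0.0023  0.0178  0.0109  0.2361  0.2052 -0.04  ]
 [-0.0023  0.0179  0.0108  0.2361  0.2052 -0.04  ]
 [-0.0024  0.0179  0.0108  0.2361  0.2052 -0.04  ]
 [-0.0024  0.018   0.0107  0.2361  0.2052 -0.04  ]
 [-0.0025  0.018   0.0106  0.2361  0.2052 -0.04  ]
 [-0.0025  0.0181  0.0105  0.2361  0.2052 -0.04  ]
 [-0.0026  0.0181  0.0104  0.2361  0.2052 -0.04  ]
 [-0.0026  0.0181  0.0103  0.2361  0.2052 -0.04  ]]
```

```bash
cat > kin.py <<'E'
from h import *
from scipy.optimize import least_squares
np.set_printoptions(suppress=True,precision=4,linewidth=150)
Y=lambda a:Rn.from_euler('y',a);Z=lambda a:Rn.from_euler('z',a)
def fk(q,k):
    h,L1,L2,e,f,L=k
    A=Z(q[0])*Y(q[1]);p=np.array([0,0,h])+Z(q[0]).apply([f,0,0])+A.apply([0,0,L1])
    B=A*Y(q[2]);p=p+B.apply([e,0,L2])
    C=B*Z(q[3])*Y(q[4]);D=C*Z(q[5]);return p+D.apply([0,0,L]),D
data=[([1.18031642,.0918516561,1.23184785,0,1.81977099,-.0566720625],[.19648144,.56667222,.24653261]),
([-.240338312,.109332628,1.18143096,.00045,1.85144403,-.238223],[.59474988,-.11060647,.26446816]),
([-.4332,.1479,1.1264,-.0006,1.8559,-.4311],[.5779,-.23,.2719]),
([-.7632,-.8554,2.1997,.6094,1.2081,.7552],[.4706,-.1629,.2162])]
import os,json
if os.path.exists("extra.json"): data+=json.load(open("extra.json"))
def res(k): return np.concatenate([fk(q,k)[0]-p for q,p in data]+[1e-3*(np.array(k)-[.1,.5,.5,0,0,.3])])
sol=least_squares(res,[.1,.5,.5,0,0,.3]);K=sol.x
lo=np.array([-2.87,-.86,.17,-1.51,.06,-2.65]);hi=np.array([2.87,2.18,2.46,4.65,2.69,2.65])
M0=None
def ik(p,R,q0):
    def f(q):
        a,b=fk(q,K);return np.r_[(a-p)*10,(b.inv()*R).as_rotvec()]
    s=least_squares(f,np.clip(q0,lo+.01,hi-.01),bounds=(lo,hi));return s.x,np.abs(s.fun).max()
E
python3 - <<'E'
from kin import *
print(K,res(K))
q=data[-1][0];print(fk(q,K)[1].as_matrix())
q=data[0][0];print(fk(q,K)[1].as_matrix())
E
```

```text
[ 0.0865  0.4158  0.6556  0.0309 -0.0805  0.3871] [ 0.032  -0.0117 -0.0026 -0.0088 -0.0328 -0.0002 -0.0142 -0.031   0.0009 -0.0009  0.0002  0.0019 -0.     -0.0001  0.0002  0.     -0.0001  0.0001]
[[-0.0179  0.6678  0.7442]
 [ 0.9996 -0.0051  0.0287]
 [ 0.023   0.7444 -0.6674]]
[[-0.3276 -0.9448 -0.0007]
 [-0.9448  0.3276 -0.0017]
 [ 0.0019  0.0001 -1.    ]]
```

```bash
sed -i 's/h,L1,L2,e,f,L=k/h,L1,L2,e,f,L,d=k/; s/B.apply(\[e,0,L2\])/B.apply([e,d,L2])/; s/\[.1,.5,.5,0,0,.3\]/[.1,.5,.5,0,0,.3,0]/g; s/return p+D.apply(\[0,0,L\]),D/return p+D.apply([0,0,L]),D*Z(np.pi)/' kin.py
python3 - <<'E'
from kin import *
print(K,res(K))
o=data[-1][0]
RLp=lambda p,az=0: Z(az)*Rn.from_matrix(np.c_[[0,-1,0],-np.array([np.sin(p),0,np.cos(p)]),[np.cos(p),0,-np.sin(p)]])
def tc(th,p,s=.014):
    n=np.array([np.sin(p),0,np.cos(p)]);a=np.array([np.cos(p),0,-np.sin(p)])
    c=lidp(.127,th,-.004)+s*a if th<p else lidp(.127-s,th,-.004)
    return c-.010*n-.025*a
for deg in(40,50,60,70,80):
  for az in (0,-.2,-.3):
    p=np.radians(deg);R=RLp(p,az)
    for nm,P in(("pre",tc(0,p)+[-.06,0,-.003]),("ins",tc(0,p)),("mid",tc(1,p)),("up",tc(1.57,p)),("end",tc(1.85,p))):
        q,e=ik(P,R,o);print(deg,az,nm,P,q,round(e,4),"BAD" if e>.005 else "")
E
```

```text
[0.1578 0.3726 0.5572 0.0972 0.0012 0.3244 0.034 ] [-0.     -0.      0.      0.      0.     -0.     -0.     -0.     -0.      0.     -0.     -0.      0.0001 -0.0001  0.0001  0.0001  0.      0.
  0.    ]
40 0 pre [ 0.4451 -0.1415  0.0524] [-0.7645 -0.8512  2.46    0.6531  1.0649  0.5893] 0.0973 BAD
40 0 ins [ 0.5051 -0.1415  0.0554] [-0.6201 -0.7327  2.4378  0.6773  0.79    0.6254] 0.0 
40 0 mid [ 0.557  -0.1415  0.1613] [-0.5304 -0.6394  2.1919  0.5344  0.8646  0.8436] 0.0 
40 0 up [ 0.6173 -0.1415  0.1814] [-0.4525 -0.4552  2.0357  0.4847  0.8021  0.917 ] 0.0 
40 0 end [ 0.6487 -0.1415  0.1781] [-0.42   -0.3585  1.9706  0.4711  0.7592  0.9374] 0.0 
40 -0.2 pre [ 0.4451 -0.1415  0.0524] [-0.6501 -0.86    2.4465  0.4739  0.9909  0.9233] 0.1606 BAD
40 -0.2 ins [ 0.5051 -0.1415  0.0554] [-0.4606 -0.795   2.46    0.3229  0.6691  1.1399] 0.0219 BAD
40 -0.2 mid [ 0.557  -0.1415  0.1613] [-0.3901 -0.6884  2.2208  0.2125  0.7568  1.2922] 0.0 
40 -0.2 up [ 0.6173 -0.1415  0.1814] [-0.3301 -0.4887  2.059   0.1533  0.7086  1.3701] 0.0 
40 -0.2 end [ 0.6487 -0.1415  0.1781] [-0.3055 -0.3868  1.99
[... 5333 characters left out ...]
0.316  -0.1138  1.5735  0.0201  1.5085  1.4553] 0.0 
80 -0.2 up [ 0.6287 -0.1415  0.1959] [-0.2813  0.0552  1.3687  0.0141  1.5438  1.4904] 0.0 
80 -0.2 end [ 0.6601 -0.1415  0.1926] [-0.2672  0.138   1.2864  0.0117  1.5431  1.5043] 0.0 
80 -0.3 pre [ 0.4482 -0.1415  0.0621] [-0.3889 -0.3891  2.0029  0.0158  1.354   1.4799] 0.0 
80 -0.3 ins [ 0.5082 -0.1415  0.0651] [-0.3404 -0.216   1.8592  0.0072  1.324   1.5293] 0.0 
80 -0.3 mid [ 0.5633 -0.1415  0.1738] [-0.3052 -0.1138  1.5734  0.0009  1.5074  1.5656] 0.0 
80 -0.3 up [ 0.6287 -0.1415  0.1959] [-0.2717  0.0556  1.3682 -0.0049  1.5433  1.5988] 0.0 
80 -0.3 end [ 0.6601 -0.1415  0.1926] [-0.2581  0.1386  1.2857 -0.0073  1.5429  1.6123] 0.0
```

```bash
cat >> kin.py <<'E'
P60=np.radians(60)
RLp=lambda p,az=0: Z(az)*Rn.from_matrix(np.c_[[0,-1,0],-np.array([np.sin(p),0,np.cos(p)]),[np.cos(p),0,-np.sin(p)]])
def tc(th,p=P60,s=.025):
    n=np.array([np.sin(p),0,np.cos(p)]);a=np.array([np.cos(p),0,-np.sin(p)])
    c=lidp(.127,th,-.004)+s*a if th<p else lidp(.127-s,th,-.004)
    return c-.010*n-.025*a
E
python3 - <<'E'
from kin import *
R1=RLp(P60);pre=tc(0)+[-.055,0,-.004];print(tc(0),pre)
p,R=now();q=sense()["q"]
for z in(.216,.15,.1,pre[2]): print(z,ik(np.array([pre[0],pre[1],z]),R1,q))
print(rows(p,R,[pre[0],pre[1],.2],R1,4))
E
```

```text
[ 0.5113 -0.1415  0.051 ] [ 0.4563 -0.1415  0.047 ]
0.216 (array([-0.5527, -0.6984,  2.0014,  0.2702,  1.3885,  1.03  ]), np.float64(2.3869795029440866e-14))
0.15 (array([-0.5527, -0.707 ,  2.1232,  0.2776,  1.2796,  0.9985]), np.float64(2.1591062271397732e-13))
0.1 (array([-0.5527, -0.695 ,  2.2049,  0.2867,  1.1895,  0.9709]), np.float64(2.7755575615628914e-15))
0.046999999999999986 (array([-0.5527, -0.6594,  2.2793,  0.3015,  1.0843,  0.9358]), np.float64(2.8116398098632093e-14))
[[-0.0053  0.0054  0.0002 -4.5274  0.4197 -0.0075]
 [-0.0053  0.0054  0.0006 -4.5274  0.4197 -0.0075]
 [-0.0053  0.0053  0.001  -4.5274  0.4197 -0.0075]
 [-0.0053  0.0052  0.0013 -4.5274  0.4197 -0.0075]]
```

```bash
python3 -m creep '-1 -0.005 0.005 0 -4.5 0.4 0; -1 -0.005 0.005 0.001 -4.5 0.4 0; -1 -0.005 0.005 0.001 -4.5 0.4 0; -1 -0.005 0.005 0.001 -4.5 0.4 0; -1 0 0 0 0 0 0; -1 0 0 0 0 0 0'
python3 - <<'E'
from kin import *
R1=RLp(P60);pre=tc(0)+[-.055,0,-.004]
p,R=now();s=sense();print(s["clock"],p,s["q"],s["contact_force"]);print(R.as_matrix(),(R.inv()*R1).as_rotvec(True))
print(rows(p,R,[pre[0],pre[1],.1],R1,3))
E
```

```text
clock: 8.9
tool_pos: [0.4582, -0.143, 0.2028]
tool_rot: [0.683, -0.682, 0.184, -0.185]
contact_force: [-0.9, -0.5, -0.4]
gripper_width: 0.002
8.9 [ 0.4582 -0.143   0.2028] [-0.5573 -0.6987  2.0266  0.2776  1.3618  1.018 ] [-0.9159 -0.5151 -0.4232]
[[ 0.0007 -0.8633  0.5047]
 [-1.      0.      0.0014]
 [-0.0012 -0.5047 -0.8633]] [-0.3139  0.0803 -0.0005]
[[-0.0004  0.0178  0.0293 -0.1046  0.0268 -0.0002]
 [-0.0005  0.0178  0.0293 -0.1046  0.0268 -0.0002]
 [-0.0005  0.0177  0.0293 -0.1046  0.0268 -0.0002]]
```

```bash
python3 -m creep '-1 0 0.018 0.029 -0.1 0 0; -1 0 0.018 0.029 -0.1 0 0; -1 -0.001 0.018 0.029 -0.1 0 0; -1 0 0.009 0.015 0 0 0; -1 0 0.009 0.015 0 0 0; -1 0 0.008 0.014 0 0 0; -1 0 0 0 0 0 0; -1 0 0 0 0 0 0'
python3 - <<'E'
from kin import *
R1=RLp(P60);pre=tc(0)+[-.055,0,-.004]
p,R=now();s=sense();print(s["clock"],p,"pre",pre,s["contact_force"]);print((R.inv()*R1).as_rotvec(True))
print(rows(p,R1,tc(0)+[0,0,-.004],R1,4))
for n in("scene","wrist","side"):
    d=get_image(n);im=d["img"] if n=="wrist" else d["img"][120:240,220:380] 
    cv2.imwrite(f"pics/{n}6.png",cv2.resize(im,(800,600),interpolation=3)[:,:,::-1])
E
```

```text
clock: 9.7
tool_pos: [0.454, -0.1425, 0.0492]
tool_rot: [-0.682, 0.684, -0.183, 0.183]
contact_force: [0.7, 0.6, -0.3]
gripper_width: 0.003
9.7 [ 0.454  -0.1425  0.0492] pre [ 0.4563 -0.1415  0.047 ] [ 0.6643  0.5637 -0.2891]
[ 0.024   0.0072 -0.1777]
[[-0.0002 -0.0121  0.0076  0.      0.      0.    ]
 [-0.0002 -0.0121  0.0076  0.      0.      0.    ]
 [-0.0002 -0.0121  0.0076  0.      0.      0.    ]
 [-0.0002 -0.0121  0.0076  0.      0.      0.    ]]
```

View pics/wrist6.png

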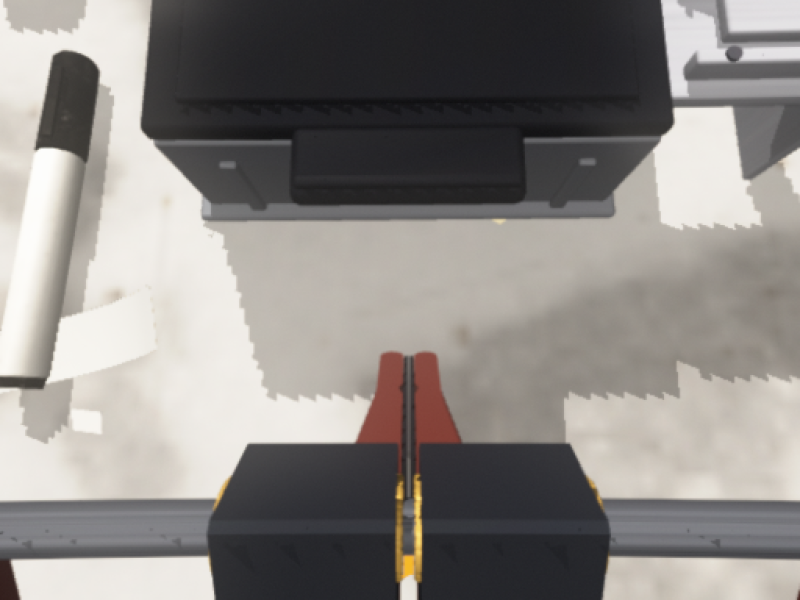

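View pics/side6.png

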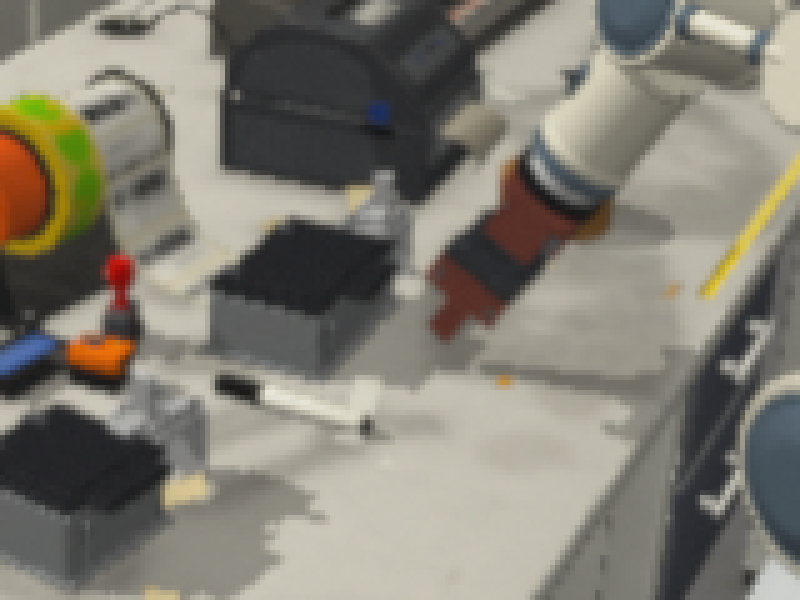

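```bash
python3 -m creep '-1 0 -0.012 0.008 0 0 0; -1 0 -0.012 0.008 0 0 0; -1 0 -0.012 0.008 0 0 0; -1 0 -0.006 0.004 0 0 0; -1 0 0 0 0 0 0; -1 0 0 0 0 0 0'
python3 - <<'E'
from kin import *
R1=RLp(P60)
p,R=now();s=sense();print(s["clock"],p,"target",tc(0),s["contact_force"]);print((R.inv()*R1).as_rotvec(True))
d=get_image("wrist");cv2.imwrite("pics/w7.png",cv2.resize(d["img"],(768,576))[:,:,::-1])
E
```

```text
clock: 10.45
tool_pos: [0.5044, -0.1422, 0.0459]
tool_rot: [-0.682, 0.684, -0.182, 0.183]
contact_force: [0.2, -0.6, -0.6]
gripper_width: 0.007
10.45 [ 0.5044 -0.1422  0.0459] target [ 0.5113 -0.1415  0.051 ] [ 0.1757 -0.6168 -0.6217]
[ 0.0691  0.0277 -0.1191]
```

View pics/w7.png

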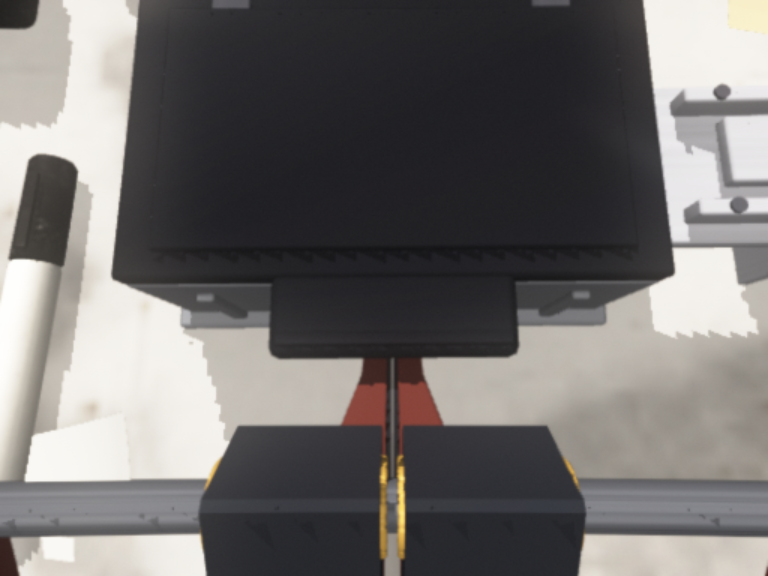

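```bash
python3 - <<'E'
from kin import *
R1=RLp(P60);p,R=now();prev=p.copy()
for th in np.arange(0,1.91,.1):
    t=tc(th);t[1]=p[1];print(round(th,2),R1.inv().apply(t-prev).round(4),t);prev=t
q=sense()["q"]
for th in(0,.5,1,1.5,1.85): print(ik(tc(th),R1,q))
E
```

```text
0.0 [ 0.     -0.0086 -0.0009] [ 0.5113 -0.1423  0.051 ]
0.1 [ 0.     -0.0066 -0.0109] [ 0.5116 -0.1423  0.0637]
0.2 [ 0.     -0.0076 -0.0102] [ 0.5131 -0.1423  0.0763]
0.3 [ 0.     -0.0086 -0.0094] [ 0.5158 -0.1423  0.0887]
0.4 [ 0.     -0.0095 -0.0085] [ 0.5198 -0.1423  0.1008]
0.5 [ 0.     -0.0103 -0.0075] [ 0.525  -0.1423  0.1124]
0.6 [ 0.     -0.011  -0.0064] [ 0.5313 -0.1423  0.1234]
0.7 [ 0.     -0.0116 -0.0053] [ 0.5386 -0.1423  0.1338]
0.8 [ 0.     -0.012  -0.0041] [ 0.547  -0.1423  0.1433]
0.9 [ 0.     -0.0124 -0.0029] [ 0.5563 -0.1423  0.152 ]
1.0 [ 0.     -0.0126 -0.0016] [ 0.5664 -0.1423  0.1597]
1.1 [ 0.     -0.0114 -0.0004] [ 0.576  -0.1423  0.1657]
1.2 [ 0.     -0.0102  0.0006] [ 0.5852 -0.1423  0.1703]
1.3 [ 0.     -0.0101  0.0017] [ 0.5947 -0.1423  0.1739]
1.4 [ 0.     -0.0099  0.0027] [ 0.6046 -0.1423  0.1765]
1.5 [ 0.     -0.0095  0.0036] [ 0.6146 -0.1423  0.1781]
1.6 [ 0.     -0.0091  0.0046] [ 0.6248 -0.1423  0.1787]
1.7 [ 0.     -0.0086  0.0055] [ 0.635  -0.1423  0.1783]
1.8 [ 0.     -0.008   0.0063] [ 0.6451 -0.1423  0.1769]
1.9 [ 0.     -0.0074  0.0071] [ 0.655  -0.1423  0.1745]
(array([-0.4754, -0.471 ,  2.1521,  0.2748,  1.0037,  1.0011]), np.float64(4.440892098500626e-15))
(array([-0.4593, -0.4759,  2.0441,  0.2503,  1.1086,  1.0526]), np.float64(2.9976021664879227e-14))
(array([-0.4163, -0.3744,  1.886 ,  0.223 ,  1.1536,  1.1135]), np.float64(2.220446049250313e-15))
(array([-0.3749, -0.246 ,  1.7507,  0.2018,  1.1515,  1.1592]), np.float64(3.630429290524262e-13))
(array([-0.3493, -0.1498,  1.6712,  0.1903,  1.1302,  1.1833]), np.float64(1.2444456576332643e-10))
```

```bash
python3 -m creep '-1 0 -0.0045 -0.0005 0 0 0; -1 0 -0.0045 -0.0005 0 0 0; -1 0 -0.0035 -0.0055 0 0 0; -1 0 -0.0035 -0.0055 0 0 0; -1 0 -0.004 -0.005 0 0 0; -1 0 -0.004 -0.005 0 0 0; -1 0 -0.0045 -0.0045 0 0 0; -1 0 -0.0045 -0.0045 0 0 0'
python3 - <<'E'
from kin import *
p,R=now();s=sense();print(s["clock"],p,"target",tc(.3),s["contact_force"])
d=get_image("wrist");cv2.imwrite("pics/w8.png",cv2.resize(d["img"],(768,576))[:,:,::-1])
d=get_image("side");cv2.imwrite("pics/s8.png",cv2.resize(d["img"][120:240,220:380],(800,600),interpolation=3)[:,:,::-1])
E
```

```text
clock: 11.3
tool_pos: [0.5164, -0.1424, 0.0881]
tool_rot: [-0.683, 0.684, -0.181, 0.182]
contact_force: [-4.9, -0.4, 0.7]
gripper_width: 0.004
11.3 [ 0.5164 -0.1424  0.0881] target [ 0.5158 -0.1415  0.0887] [-4.9402 -0.4481  0.7498]
```

View pics/w8.png

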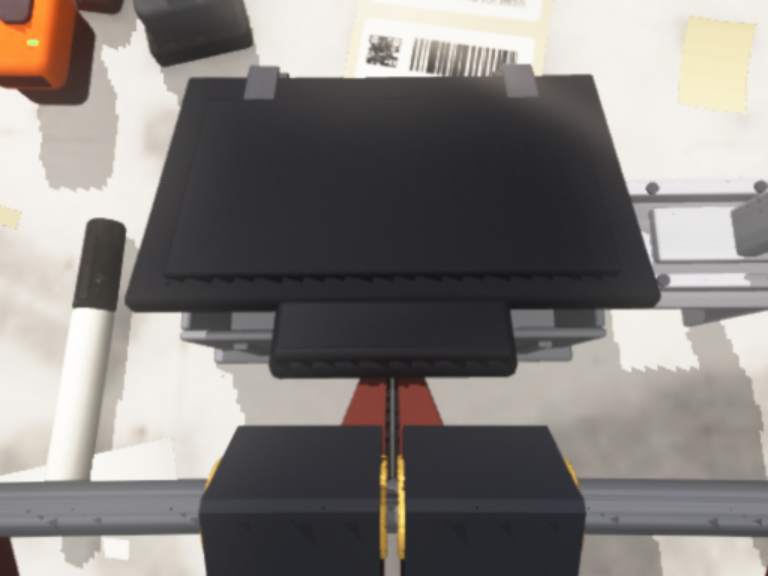

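View pics/s8.png

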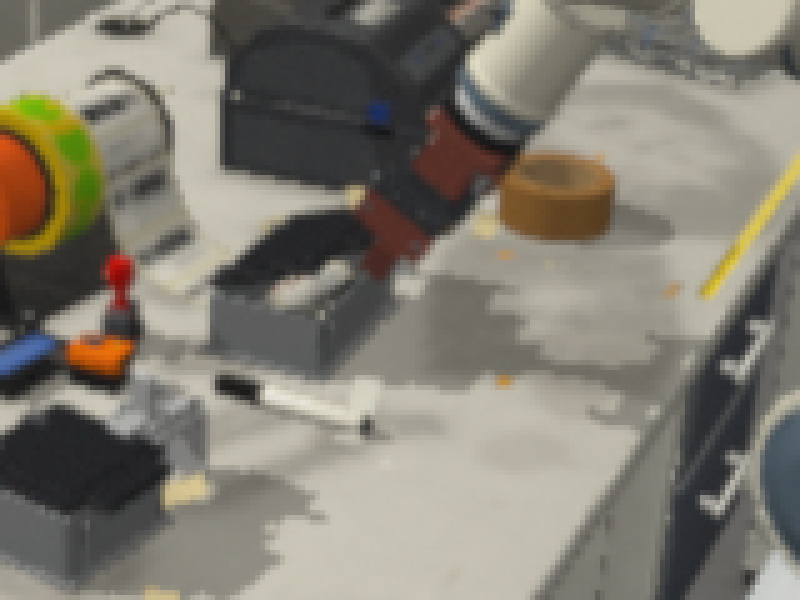

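```bash
python3 -m creep '-1 0 -0.005 -0.004 0 0 0; -1 0 -0.005 -0.004 0 0 0; -1 0 -0.005 -0.004 0 0 0; -1 0 -0.005 -0.0035 0 0 0; -1 0 -0.0055 -0.003 0 0 0; -1 0 -0.0055 -0.003 0 0 0; -1 0 -0.006 -0.0025 0 0 0; -1 0 -0.006 -0.0025 0 0 0; -1 0 -0.006 -0.002 0 0 0; -1 0 -0.006 -0.002 0 0 0'
python3 - <<'E'
from kin import *
p,R=now();s=sense();print(s["clock"],p,"target",tc(.8),s["contact_force"],s["wrist_torque"])
d=get_image("wrist");cv2.imwrite("pics/w9.png",cv2.resize(d["img"],(768,576))[:,:,::-1])
E
```

```text
clock: 12.4
tool_pos: [0.5506, -0.1425, 0.1434]
tool_rot: [-0.682, 0.684, -0.182, 0.183]
contact_force: [-0.4, 0.7, -0.6]
gripper_width: 0.007
12.4 [ 0.5506 -0.1425  0.1434] target [ 0.547  -0.1415  0.1433] [-0.3748  0.7105 -0.6385] [-0.0084  0.4719 -0.0271]
```

View pics/w9.png

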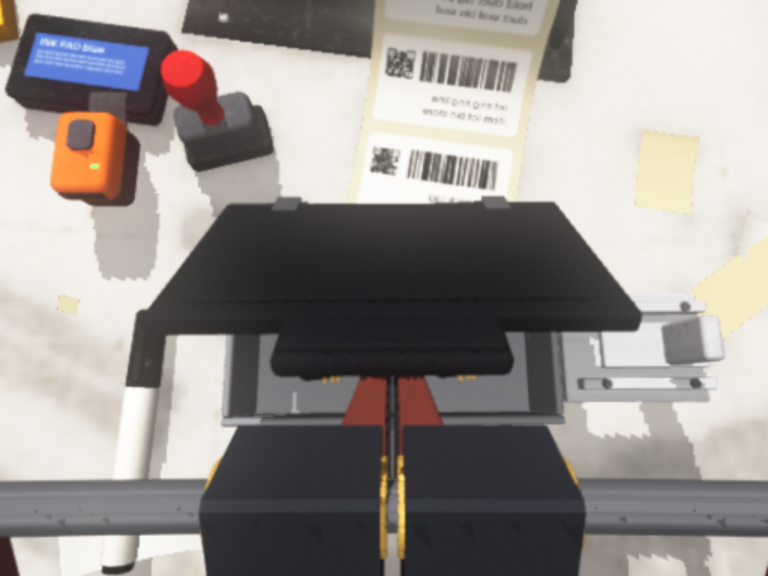

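```bash
python3 -m creep '-1 0 -0.006 -0.0015 0 0 0; -1 0 -0.006 -0.0015 0 0 0; -1 0 -0.006 -0.001 0 0 0; -1 0 -0.006 -0.001 0 0 0; -1 0 -0.0055 0 0 0 0; -1 0 -0.0055 0 0 0 0; -1 0 -0.005 0 0 0 0; -1 0 -0.005 0.0005 0 0 0; -1 0 -0.005 0.001 0 0 0; -1 0 -0.005 0.001 0 0 0'
python3 - <<'E'
from kin import *
p,R=now();s=sense();print(s["clock"],p,"target",tc(1.3),s["contact_force"],s["wrist_torque"])
d=get_image("wrist");cv2.imwrite("pics/w10.png",cv2.resize(d["img"],(768,576))[:,:,::-1])
d=get_image("side");cv2.imwrite("pics/s10.png",cv2.resize(d["img"][120:240,220:380],(800,600),interpolation=3)[:,:,::-1])
E
```

```text
clock: 13.45
tool_pos: [0.597, -0.1426, 0.1727]
tool_rot: [-0.682, 0.684, -0.182, 0.183]
contact_force: [-1.2, -0.3, -0.2]
gripper_width: 0.009
13.45 [ 0.597  -0.1426  0.1727] target [ 0.5947 -0.1415  0.1739] [-1.2221 -0.2688 -0.1957] [-0.0466  0.4719 -0.051 ]
```

View pics/w10.png

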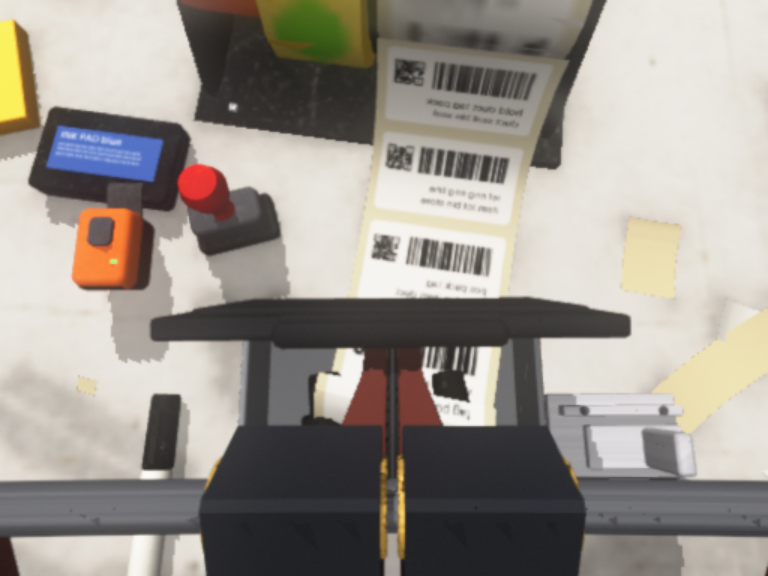

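View pics/s10.png

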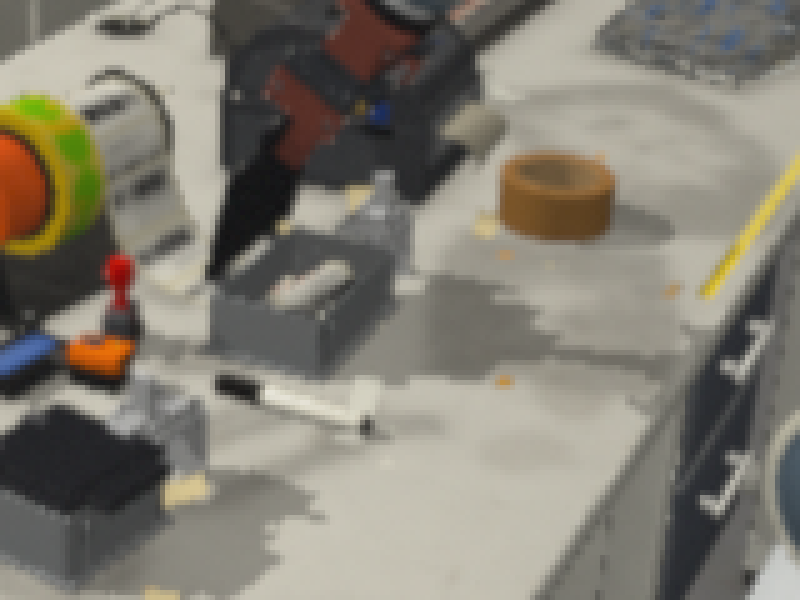

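```bash
python3 -m creep '-1 0 -0.005 0.001 0 0 0; -1 0 -0.005 0.0015 0 0 0; -1 0 -0.005 0.002 0 0 0; -1 0 -0.005 0.002 0 0 0; -1 0 -0.0045 0.002 0 0 0; -1 0 -0.0045 0.0025 0 0 0; -1 0 -0.0045 0.0025 0 0 0; -1 0 -0.0045 0.003 0 0 0; -1 0 -0.004 0.003 0 0 0; -1 0 -0.004 0.003 0 0 0'
python3 - <<'E'
from kin import *
p,R=now();s=sense();print(s["clock"],p,"target",tc(1.8),s["contact_force"],s["wrist_torque"])
d=get_image("wrist");cv2.imwrite("pics/w11.png",cv2.resize(d["img"],(768,576))[:,:,::-1])
E
```

```text
clock: 14.55
tool_pos: [0.6481, -0.1427, 0.1759]
tool_rot: [-0.682, 0.684, -0.182, 0.183]
contact_force: [-0.7, 0.3, -0.3]
gripper_width: 0.005
14.55 [ 0.6481 -0.1427  0.1759] target [ 0.6451 -0.1415  0.1769] [-0.6573  0.2855 -0.3169] [-0.0055  0.3701  0.0461]
```

View pics/w11.png

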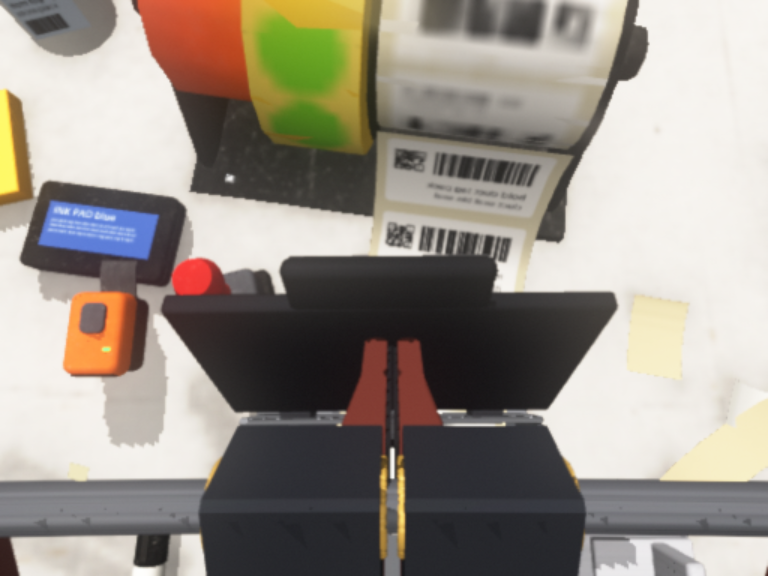

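```bash
python3 -m creep '-1 0 0.01 -0.01 0 0 0; -1 0 0.015 -0.02 0 0 0; -1 0 0.015 -0.03 0 0 0; -1 0 0.01 -0.03 0 0 0; -1 0 0 -0.03 0 0 0; -1 0 0 -0.03 0 0 0; -1 0 0 0 0 0 0; -1 0 0 0 0 0 0; -1 0 0 0 0 0 0; -1 0 0 0 0 0 0'
python3 - <<'E'
from kin import *
p,R=now();s=sense();print(s["clock"],p,s["contact_force"],s["q"])
d=get_image("wrist");cv2.imwrite("pics/w12.png",cv2.resize(d["img"],(768,576))[:,:,::-1])
X=cloud(d).reshape(-1,3);C=d["img"].reshape(-1,3)
m=(C.max(1)<70)&(X[:,2]>.075)&(X[:,2]<.2)&(X[:,0]>.63)&(X[:,0]<.72)&(X[:,1]<-.07)&(X[:,1]>-.21)
k=np.polyfit(X[m,2],X[m,0],1);print(m.sum(),"lid angle",np.pi/2+np.arctan(k[0]))
m=(X[:,2]>.08)&(X[:,2]<.11)&(X[:,1]<-.23)&(X[:,1]>-.3)&(X[:,0]>.5)&(X[:,0]<.62);print("fin",m.sum(),X[m].mean(0))
d=get_image("side");cv2.imwrite("pics/s12.png",cv2.resize(d["img"],(800,600),interpolation=3)[:,:,::-1])
d=get_image("scene");cv2.imwrite("pics/c12.png",cv2.resize(d["img"][100:292,140:396],(800,600),interpolation=3)[:,:,::-1])
E
```

```text
clock: 15.6
tool_pos: [0.5295, -0.1424, 0.2786]
tool_rot: [-0.683, 0.684, -0.181, 0.182]
contact_force: [1.0, 0.7, -0.8]
gripper_width: -0.002
15.6 [ 0.5295 -0.1424  0.2786] [ 1.0129  0.711  -0.7875] [-0.4562 -0.4694  1.7433  0.2255  1.3986  1.1315]
11558 lid angle 1.9541241823213975
fin 272 [ 0.5744 -0.2643  0.0966]
```

View pics/w12.png

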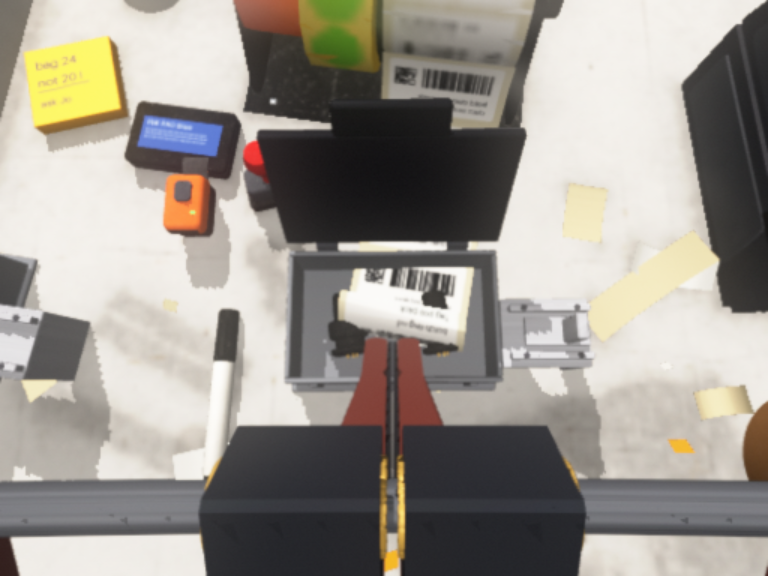

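View pics/s12.png

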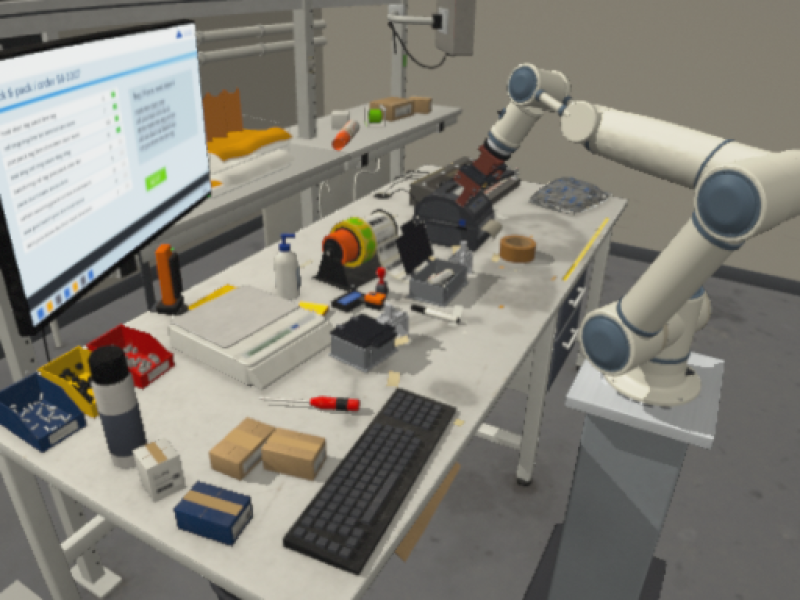

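View pics/c12.png

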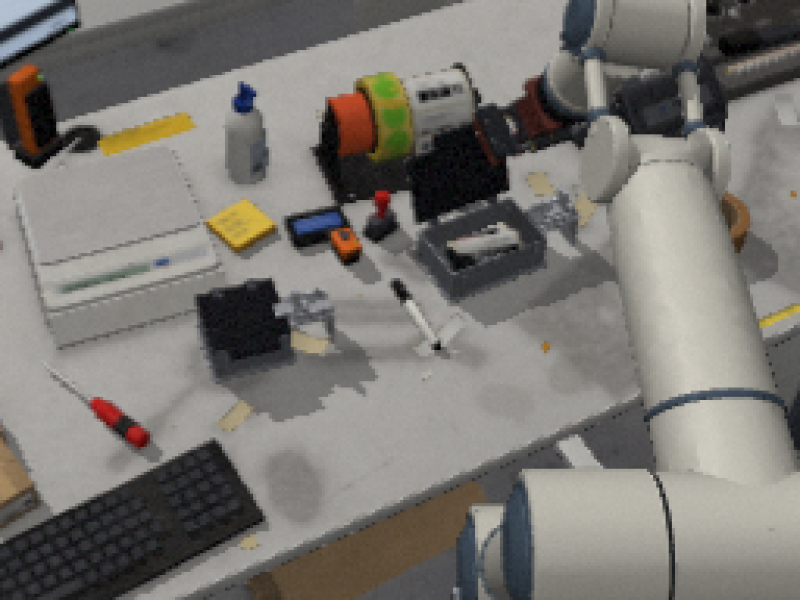

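```bash
python3 - <<'E'
from kin import *
d=get_image("wrist");X=cloud(d).reshape(-1,3)
F=X[(X[:,2]>.094)&(X[:,2]<.11)&(X[:,1]<-.2)&(X[:,1]>-.3)&(X[:,0]>.5)&(X[:,0]<.65)];print("fin",len(F),F.mean(0),F.min(0),F.max(0))
d=get_image("wrist");cv2.imwrite("pics/w13.png",cv2.resize(d["img"][150:320,200:450],(800,544),interpolation=3)[:,:,::-1])
E
```

```text
fin 183 [ 0.5747 -0.265   0.1009] [ 0.5662 -0.2701  0.0943] [ 0.5838 -0.2617  0.104 ]
```

View pics/w13.png

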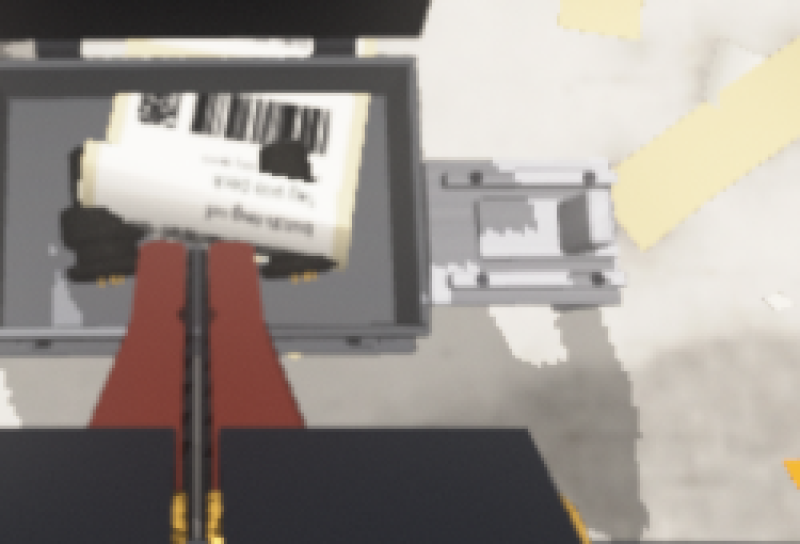

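```bash
python3 -c "
from plant import *
print(sense()['clock'],sense()['contact_force']);print(close_job())"
```

```text
15.85 [0.74178757 0.51549632 0.63908201]
the job is handed in; nothing more can be done
None
```

The long case, the right-hand one at about x 0.592, y −0.1415, is open and its lid leans back on its own. The job is handed in at 15.85 s on the clock.

- **Bolt:** I pushed the fin outward with the closed fingertips until it met its stop, at about 13 N. The fin measures 27.8 mm of travel against the 28 mm given, and the tongue is clear of the lid.
- **Lid:** I pushed it up from beneath the front lip and over. After I backed the arm off, the depth image put the lid at 1.95 rad, which is its stop.
- **Left alone:** In the last pictures the short case is still bolted shut, and the marker, stamp, scanner, tape, screwdriver and carton look to be where they were. I judged this by eye and did not measure it.
- **Connectors:** They are still in the case, partly covered by a printed label that the task did not mention. I left the label alone.
- **Forces:** Readings were about 5 N or less apart from the bolt stop, and at noise level (about 1 N) at the end, with the tool clear of everything.

Two things did not go to plan. My first lid pose (40° below level) ran close to the second joint's range limit, reading −0.855 against −0.86, so I changed to a 60° pitch before any contact. The lid top also read about 3 mm higher in the depth images than the height given, which did not affect the job.

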